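# Load the filling warmer and screw its lid on

## Robot

A 6-joint arm with a two-finger parallel gripper is mounted at the origin on the work surface. World frame = base frame: x ahead of the robot, y to its left, z up, the work surface at z = 0. Lengths are in m, angles in rad, forces in N, time in s.
With the tool pointing down it reaches from about 0.375 to 0.925 m from the base axis. Payload 5.7 kg.
Tool frame: the origin (TCP) lies between the finger pads; the fingertips stand env.tcp_to_tips ahead of it and the grasp point (between the pads) lies 3 mm ahead of it (env.tcp_to_tips is the distance from the TCP to the fingertips, in m); z points along the fingers, y is the direction in which the jaws open and shut (so a half turn about z gives the same grasp; the last joint's range is limited). The gripper opens to 88 mm and grips with 3 to 60 N. Pads are 20 mm wide; open, the fingers measure 115 mm over their backs; the gripper's body (75 mm by 178 mm) begins 61 mm behind the grasp point.
Start: joints at [-1.386, 0.359, 1.51, -0, 1.272, -0.115], TCP at [0.177, -0.573, 0.245] pointing down, gripper open.
Joint ranges: [-2.97, 2.97], [-1.01, 2.36], [0.21, 2.38], [-0.96, 4.11], [0.2, 2.71], [-2.98, 2.98]. Speed limits (rad/s): [2.39, 2.39, 3.14, 3.14, 3.14, 3.14].

## Interface

Orientations are given as a rotation vector (axis times angle).
In Python, from plant import env, cams, ticket gives the robot as it stands. The module is installed in compiled form; this text tells all that it offers.
- The arm moves only by the shell command python3 -m jog 'ROWS' [FORCE]. ROWS is JSON, a list of rows, each a list of 3 entries, a list of its own where there are three numbers: the shift along the tool's x, y, z in mm, then the turn, a rotation vector about the tool's x, y, z in rad, then the opening, from -1 (shut) to 1 (fully open), so that 0 is half open. In form: [[[tx, ty, tz], [wx, wy, wz], hand], ...]. A call has 1 to 5 rows; each row shifts and turns the commanded pose from where the row before left it, along the tool's axes as they then stand; what a row does not reach is not made up. A row lasts 1/8 s, in which the tool goes at most 62.5 mm and 10.7 degrees, less where a joint would pass 70% of its speed; a pose out of reach is approached as far as the arm can. A call is refused whole if a number of a shift passes 62.5 or a number of a turn 0.188, either way. A call with a gripper value outside its range is refused whole. The fingers move at their own pace and stop on an object; FORCE is the grip in N (left out, the last holds). Time passes only in rows, so rows that do not move let the fingers close. It gives the time, the measured TCP pose, the force and the opening at its end, in the units of the state.
- env.sense(): the state, without advancing time (a new reading comes with each control period).
- cams.snapshot(name): name is "scene" or "top" or "wrist"; returns the picture (400x640x3 uint8, red, green, blue); there is no depth.
- cams.get_calibration(name): a dict with "intrinsics" (3x3 intrinsics, pixels), "camera_from_world" (4x4, takes a point from world to camera coordinates). Camera axes: x right, y down, z forward; pixel columns grow to the right and rows downward; lengths in m; the calibration is good to about 2 mm. The wrist camera is an equidistant fisheye: a pixel r from the principal point sees the ray r / f radians off the axis. A picture is of the moment at which its call begins: read the wrist's pose just before it. get_calibration takes no time and is no camera call; for the wrist camera it gives the pose at the moment of the call.
- ticket.job_done(): hands the job in, once; it reports no verdict.
Trained networks look in the newest picture that a camera, given by its name, has taken for a name from the list of things; names that differ only in an ending like _2 or _b are one class to them, and where a whole thing is asked for, a point or a joint stands for the part that bears it (a point fixed in the world has none). Each returns a list of dicts, best first, with "score" (0 to 1); they miss things now and then, are a little off and sometimes report something else, mostly with a low value. They report only what shows in the picture. A call takes as long as a camera call. They do not tell look-alikes from the thing itself.
- cams.cut_out(thing, camera): "pixels" (400x640 bool, what is visible of it) and "point" ([column, row] in pixels, amid what is visible of it).
The state is a dict: "time_s": time; "joint_pos": joint angles; "qd": joint speeds; "effort": joint torques, N m; "tcp_pos": TCP position; "tool_rot": TCP orientation; "force": force on the tool from outside, world axes, zero at the start; "wrist_torque": the same for the moment, N m; "width": finger opening in m.
Only numpy, scipy, OpenCV 4.12 (cv2) and the standard library are available. Lean on these libraries where they do the work, as an engineer would, in place of code of your own. Each camera call takes 0.05 s, during which the arm holds its last target. There are 200 camera calls.

## Task

One of the two identical closed cartridges is full and the other is spent: lift to feel which is the heavier, stand that one upright in the warmer's well, and leave the spent one standing on the bench. Then set the lid level on the warmer's neck, turn it backwards (counter-clockwise from above) until it drops with a click into its thread start, turn it forward (clockwise) until it is fully home, and let go. Do not knock over or shift the tub, spray bottle or bowl.

Things in the scene. Friction and masses are not known exactly. Their poses are not given: they have to be found in the camera images.
- warmer: stainless cartridge warmer, fixed on the bench: housing 200 x 180 x 65 mm (x, y, z) with a round upright well in its middle, open at the top, whose neck rises above the housing. Origin: centre of the underside, on the bench and on the well's axis; z up, front (dial) to -x
- well_floor (a point): centre of the well's floor, 12 mm above the bench. A cartridge standing there has its shoulder 104 mm and its top 130 mm above the bench; the lid's dome covers it
- well_rim (a point): centre of the well's mouth, 110 mm above the bench; 88 mm inside diameter. The rim tapers (92 mm outside at the top, 102 mm 11 mm lower) to lead the lid on; below it the thread is 116 mm across
- thread_top (a point): on the well's axis, 93 mm above the bench: height of the lid's origin while its lugs ride on top of the thread (98 mm if they stand on the small stops there). Turning clockwise up here meets a stop; turning counter-clockwise by at most 90 degrees drops it into the thread start
- thread_start (a point): on the well's axis, 81.5 mm above the bench: height of the lid's origin once its lugs dropped into the thread starts (the click); farther counter-clockwise is blocked. The four starts are 90 degrees apart round the neck; the way they point is not tied to the warmer's axes and differs each time
- thread_home (a point): on the well's axis, 75.5 mm above the bench: height of the lid's origin when screwed home, reached about 50 degrees clockwise from the click; a hard stop comes at 65 to 75 degrees. Turning takes under 0.3 N m; the lid sinks by its own weight if the hand lets it slide
- lid: the warmer's loose steel lid, 127 mm across, 100 mm tall, 0.3 kg, standing open side down on the bench. Origin: centre of the underside (skirt's lower edge), z up, x along the bar grip. Skirt 121 mm inside and 40 mm tall with four small inner lugs at its lower edge, 90 degrees apart, one on the x axis; above it a dome 80 mm across, 66 mm high. Side play on the neck about 2 mm
- lid_grip (a point): in the lid's bar grip, 88 mm above the lid's origin. The bar is black, stands on the dome, 70 mm long (x), 16 mm thick (y), from 66 to 100 mm above the lid's origin; the lid is lifted and turned by it
- cartridge_1: one of two identical closed cartridges, standing upright: aluminium can 58 mm across and 92 mm tall with a plain round white neck 32 mm across and 26 mm tall on top (118 mm in all). Origin: centre of the underside, z up. One of the two is full (about 0.55 kg), the other spent (about 0.15 kg); nothing but the weight tells which
- cartridge_2: one of two identical closed cartridges, standing upright: aluminium can 58 mm across and 92 mm tall with a plain round white neck 32 mm across and 26 mm tall on top (118 mm in all). Origin: centre of the underside, z up. One of the two is full (about 0.55 kg), the other spent (about 0.15 kg); nothing but the weight tells which
- tub: clear round tub with white cap, 84 mm across, 100 mm tall; a loose bystander. Origin: centre of the underside, z up
- sprayer: white spray bottle with black head, 72 mm across, 212 mm tall; a loose bystander. Origin: centre of the underside, z up
- bowl: small steel bowl, 110 mm across, 50 mm tall; a loose bystander. Origin: centre of the underside, z up
Things that resemble listed ones, but are neither listed nor needed, are in the scene too. Leave any orange look-alike of the cartridge_1 alone.

How it is judged:
By the outcome, as a careful person would: the job done as asked, in the order asked, and still so for the second after the job is handed in, with the robot touching nothing.
It also fails if it takes over 72 s, if anything falls off the work surface, if the arm or the gripper's body presses on something with over 40 N, if the wrist force passes 120 N, or if a joint passes its speed limit or range.

## Working session

There is one attempt and no reset: what is moved stays moved. The work goes in short steps, Python scripts to look and compute and a shell command to move; the robot and the scene stay as the last step left them, time stands still between calls to the robot, and variables do not carry over. Pictures are saved under pics/ and viewed, about 8 in all and at most 12, crops included, and the job is handed in when it is done.

```bash
mkdir -p pics; ls; cat > h.py <<'E'
import numpy as np,cv2
from scipy.spatial.transform import Rotation as R
from plant import env,cams,ticket
def snap(n,f=None):
    c=cams.get_calibration(n); im=cams.snapshot(n)
    if f: cv2.imwrite('pics/'+f,im[:,:,::-1])
    return im,c
def ray(c,uv,fish=False):
    K=np.array(c["intrinsics"]);T=np.array(c["camera_from_world"])
    x=(uv[0]-K[0,2])/K[0,0];y=(uv[1]-K[1,2])/K[1,1]
    if fish:
        r=np.hypot(x,y); d=np.array([np.sin(r)*x/max(r,1e-9),np.sin(r)*y/max(r,1e-9),np.cos(r)])
    else: d=np.array([x,y,1.])
    d/=np.linalg.norm(d)
    return -T[:3,:3].T@T[:3,3], T[:3,:3].T@d
def atz(c,uv,z,fish=False):
    o,d=ray(c,uv,fish); return o+d*(z-o[2])/d[2]
def tri(rays):
    A=sum(np.eye(3)-np.outer(d,d) for o,d in rays);b=sum((np.eye(3)-np.outer(d,d))@o for o,d in rays)
    return np.linalg.solve(A,b)
def proj(c,p,fish=False):
    K=np.array(c["intrinsics"]);T=np.array(c["camera_from_world"])
    q=T[:3,:3]@np.asarray(p)+T[:3,3]
    if fish:
        rr=np.hypot(q[0],q[1]);th=np.arctan2(rr,q[2]);x,y=q[:2]/max(rr,1e-9)*th
    else: x,y=q[:2]/q[2]
    return np.array([K[0,0]*x+K[0,2],K[1,1]*y+K[1,2]])
E
python3 - <<'E'
from h import *
np.set_printoptions(precision=3,suppress=True)
print(env.tcp_to_tips,env.sense())
ims=[]
for n in("top","scene"):
    im,c=snap(n,n+'0.png'); ims.append(im)
    o,d=ray(c,(320,200));print(n,o,d,c["intrinsics"][0][0])
    for t in("warmer","lid","lid_grip","cartridge_1","tub","sprayer","bowl"):
        for r in cams.cut_out(t,n):
            ys,xs=np.nonzero(r["pixels"])
            print(n,t,round(r["score"],2),np.round(r["point"]),xs.min(),xs.max(),ys.min(),ys.max(),len(xs),atz(c,r["point"],0.1)[:2])
v=np.vstack(ims);cv2.imwrite('pics/a.png',cv2.resize(v,None,fx=.75,fy=.75)[:,:,::-1])
E
```

```text
pics
0.022 {'time_s': 0.0, 'joint_pos': array([-1.386,  0.359,  1.511, -0.   ,  1.272, -0.115]), 'qd': array([-0.002,  0.001,  0.001,  0.   ,  0.001, -0.   ]), 'effort': array([ -0.003, -51.539, -27.072,   0.067,   0.035,  -0.   ]), 'tcp_pos': array([ 0.177, -0.573,  0.244]), 'tool_rot': array([-3.105, -0.469,  0.   ]), 'force': array([-0.45 ,  0.212,  0.877]), 'wrist_torque': array([ 0.003, -0.009,  0.012]), 'width': 0.08780351747711479}
top [ 0.401 -0.099  1.35 ] [ 0.174  0.012 -0.985] 478.15459415202855
top warmer 0.87 [278. 221.] 241 316 178 258 3642 [0.568 0.027]
top lid 0.68 [192. 248.] 166 215 228 274 1770 [0.499 0.253]
top lid_grip 0.74 [189. 255.] 166 214 228 274 1820 [0.482 0.262]
top lid_grip 0.16 [280. 217.] 241 316 179 258 3580 [0.58  0.023]
top cartridge_1 0.85 [378. 255.] 367 390 241 263 411 [ 0.477 -0.231]
top cartridge_1 0.72 [434. 195.] 421 447 181 206 514 [ 0.631 -0.386]
top tub 0.74 [345. 153.] 329 358 133 168 833 [ 0.75  -0.152]
top sprayer 0.58 [467. 232.] 446 487 216 248 1068 [ 0.531 -0.465]
top sprayer 0.42 [278. 218.] 242 316 179 259 3334 [0.575 0.029]
top bowl 0.68 [467. 233.] 446 487 216 248 1097 [ 0.53  -0.466]
top bowl 0.58 [195. 174.] 177 214 151 188 1102 [0.699 0.252]
top bowl 0.36 [191. 254.] 166 214 228 274 1807 [0.483 0.255]
scene [1.204 0.874 1.028] [-0.424 -0.651 -0.63 ] 513.8549252380766
scene warmer 0.78 [338. 252.] 297 388 206 278 2784 [0.654 0.117]
scene lid 0.27 [340. 250.] 297 389 206 278 2941 [0.644 0.115]
scene lid_grip 0.78 [424. 291.] 399 450 262 314 2124 [0.552 0.332]
scene cartridge_1 0.79 [277. 182.] 266 284 164 202 625 [ 0.64  -0.227]
scene cartridge_1 0.72 [252. 164.] 243 262 148 183 575 [ 0.664 -0.348]
scene cartridge_1 0.58 [425. 291.] 399 451 263 314 2054 [0.552 0.332]
scene tub 0.89 [251. 226.] 237 267 204 245 1093 [ 0.798 -0.088]
scene sprayer 0.77 [272. 134.] 261 284 103 164 1149 [ 0.524 -0.471]
scene bowl 0.79 [350. 322.] 327 372 299 339 1412 [0.753 0.312]
```

View pics/a.png

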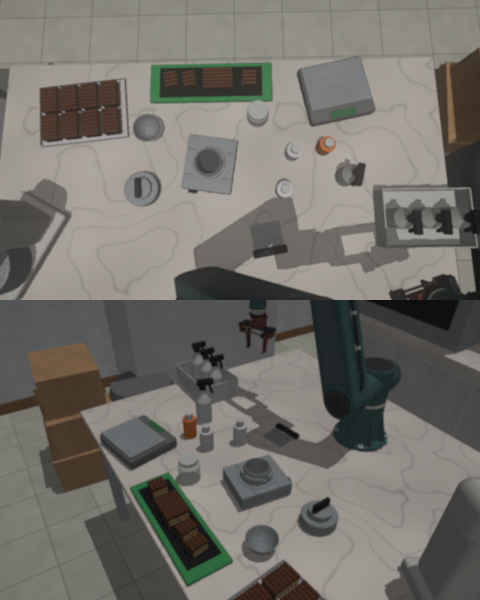

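Picture 1: top view shows two white-necked cans at about (379,251) and (389,200), and an orange look-alike at (434,195). The warmer is at (280,217), the lid at (190,248) with its bar nearly along image rows, the tub at (344,152), the sprayer at (467,232) and the bowl at (196,170).

Cartridge candidates are those three cans. I choose the two white ones; the orange one is excluded.

```bash
python3 - <<'E'
from h import *
t=cv2.imread('pics/top0.png');s=cv2.imread('pics/scene0.png')
a=cv2.resize(t[170:270,355:455],None,fx=4,fy=4,interpolation=2);b=cv2.resize(s[150:210,255:335],(400,300),interpolation=2)
b=cv2.copyMakeBorder(b,0,100,0,0,0)
c=cv2.resize(t[165:265,230:330],(400,400)[:2],interpolation=2)[:200*2]
cv2.imwrite('pics/b.png',np.hstack([a,b]))
E
```

```text
(no output)
```

View pics/b.png

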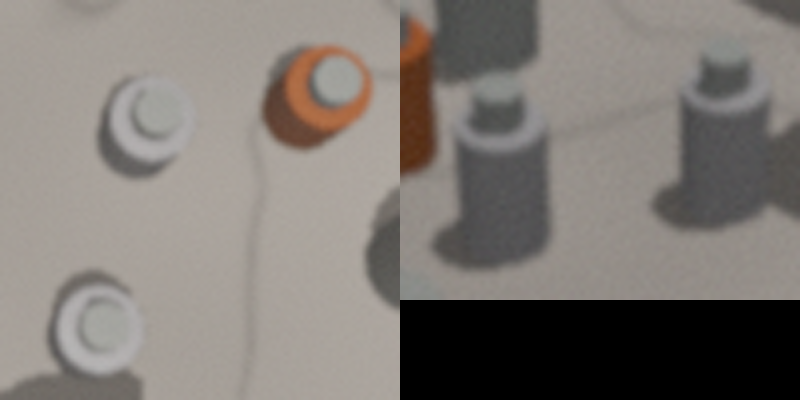

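Picture 2: neck-top centres are A (380.5,250.8) and B (394.5,198) in top, and A (320.2,160.6) and B (274.6,167.8) in scene. The orange can is B's right-hand neighbour in top, at (439,190).

```bash
python3 - <<'E'
from h import *
np.set_printoptions(precision=4,suppress=True)
ct=cams.get_calibration("top");cs=cams.get_calibration("scene")
for n,a,b in(("A",(380.5,250.8),(320.2,160.6)),("B",(394.5,198),(274.6,167.8)),("warmer rim",(277.5,215),(342,229)),("lidbar",(184,250),(427,275))):
    print(n,tri([ray(ct,a),ray(cs,b)]),atz(ct,a,.118),atz(cs,b,.118))
print(atz(ct,(438.5,190.5),.118))
s=env.sense();print(R.from_rotvec(s["tool_rot"]).as_matrix());
cw=cams.get_calibration("wrist");print(ray(cw,(320,200),1),cw["intrinsics"])
E
```

```text
A [ 0.4837 -0.2363  0.1144] [ 0.485  -0.2371  0.118 ] [ 0.4853 -0.2305  0.118 ]
B [ 0.6217 -0.2782  0.113 ] [ 0.6218 -0.2783  0.118 ] [ 0.6241 -0.2708  0.118 ]
warmer rim [0.5847 0.0325 0.0825] [0.5813 0.0274 0.118 ] [0.6063 0.0656 0.118 ]
lidbar [0.4959 0.282  0.0769] [0.4934 0.2692 0.118 ] [0.5259 0.3079 0.118 ]
[ 0.64   -0.3935  0.118 ]
[[ 0.9554  0.2953 -0.    ]
 [ 0.2953 -0.9554  0.0001]
 [ 0.     -0.0001 -1.    ]]
(array([ 0.2444, -0.5514,  0.3849]), array([-0.2662, -0.0674, -0.9616])) [[309.7069   0.     324.6757]
 [  0.     309.7069 196.1263]
 [  0.       0.       1.    ]]
```

```bash
python3 -m jog '[[[0,0,0],[0,0,0.15],1],[[0,0,0],[0,0,0.15],1],[[40,-44,0],[0,0,0],1],[[40,-44,0],[0,0,0],1],[[40,-44,0],[0,0,0],1]]' 30; python3 -m jog '[[[40,-44,0],[0,0,0],1],[[40,-44,0],[0,0,0],1],[[40,-44,0],[0,0,0],1],[[0,0,0],[0,0,0],0.3]]' 
cat >> h.py <<'E'
np.set_printoptions(precision=4,suppress=True)
def st():
    s=env.sense();m=R.from_rotvec(s["tool_rot"]).as_matrix()
    print("t",round(s["time_s"],2),"tcp",s["tcp_pos"],"yaw",round(np.degrees(np.arctan2(m[1,0],m[0,0])),2),"tilt",round(np.degrees(np.arccos(-m[2,2])),2),"F",np.round(s["force"],2),"M",np.round(s["wrist_torque"],2),"w",round(s["width"],4),"j6",round(s["joint_pos"][5],2));return s
E
python3 - <<'E'
from h import *
st();im,c=snap("wrist","w1.png")
for r in cams.cut_out("cartridge_1","wrist"):
    print(r["score"],r["point"],atz(c,r["point"],.118,1))
for p in((.484,-.236,.118),(.622,-.278,.118),(.64,-.3935,.118)): print(proj(c,p,1))
E
```

```text
time_s: 1.42
tcp_pos: [0.2982, -0.4401, 0.2447]
tool_rot: [3.141, -0.002, 0.001]
force: [0.4, -0.3, -0.8]
width: 0.0878
time_s: 1.92
tcp_pos: [0.4194, -0.3062, 0.2448]
tool_rot: [-3.141, -0.008, -0.001]
force: [0.3, -0.4, 0.4]
width: 0.0814
t 1.93 tcp [ 0.4194 -0.3062  0.2448] yaw 0.3 tilt 0.07 F [ 0.35 -0.39  0.45] M [-0.03  0.03  0.02] w 0.0814 j6 0.8
0.96 [301.5, 10.6] [ 0.5828 -0.2848  0.118 ]
0.75 [257.7, 124.9] [ 0.4812 -0.2471  0.118 ]
0.6 [399.6, 7.3] [ 0.5896 -0.3705  0.118 ]
[245.3148 122.101 ]
[294.6151 -27.6512]
[421.502  -37.0262]
```

View pics/w1.png

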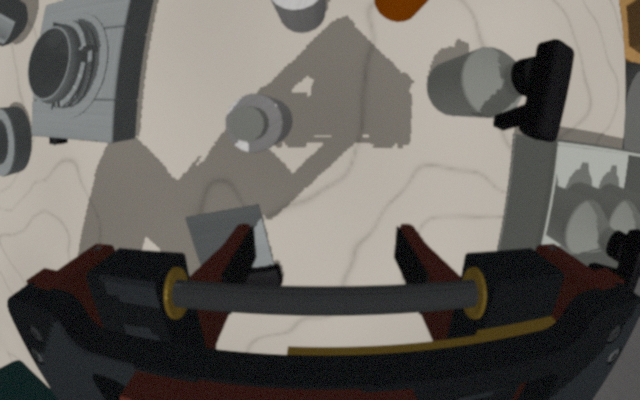

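Picture 3: the wrist view shows A's neck top at (246,122), against a predicted (245,122). That confirms it. Descend and grip.

```bash
python3 -m jog '[[[32,-35,0],[0,0,0],0.3],[[32.5,-35,0],[0,0,0],0.3],[[0,0,60],[0,0,0],0.3],[[0,0,45],[0,0,0],0.3],[[0,0,20],[0,0,0],0.3]]' 30;python3 - <<'E'
from h import *
st()
E
python3 -m jog '[[[0,0,0],[0,0,0],-0.6],[[0,0,0],[0,0,0],-0.6],[[0,0,0],[0,0,0],-0.6]]' 30;
python3 -m jog '[[[0,0,-30],[0,0,0],-0.6],[[0,0,-20],[0,0,0],-0.6],[[0,0,0],[0,0,0],-0.6],[[0,0,0],[0,0,0],-0.6]]' 30;python3 - <<'E'
from h import *
st()
E
```

```text
time_s: 2.65
tcp_pos: [0.4795, -0.24, 0.1171]
tool_rot: [-3.14, 0.003, 0.006]
force: [-0.1, -0.8, -0.1]
width: 0.0573
t 2.65 tcp [ 0.4795 -0.24    0.1171] yaw -0.12 tilt 0.24 F [-0.13 -0.84 -0.13] M [-0.01  0.03  0.08] w 0.0573 j6 0.98
time_s: 3.02
tcp_pos: [0.4822, -0.24, 0.1209]
tool_rot: [3.141, -0.002, 0.003]
force: [-0.3, -1.3, -4.1]
width: 0.0315
time_s: 3.52
tcp_pos: [0.4812, -0.239, 0.1691]
tool_rot: [-3.141, 0.0, 0.001]
force: [-0.4, -0.6, -6.0]
width: 0.0314
t 3.52 tcp [ 0.4812 -0.239   0.1691] yaw -0.01 tilt 0.05 F [-0.37 -0.6  -5.98] M [0.03 0.03 0.01] w 0.0314 j6 0.98
```

The force is 6 N down, so A is about 0.55 kg and is the full one (a spent one would read about 1.5 N). Raise it and go to the warmer, stopping short for a look.

```bash
python3 -m jog '[[[0,0,-55],[0,0,0],-0.6],[[0,-20,-50],[0,0,0],-0.6],[[0,-55,0],[0,0,0],-0.6],[[0,-55,0],[0,0,0],-0.6],[[0,-55,0],[0,0,0],-0.6]]';python3 -m jog '[[[5,-55,0],[0,0,0],-0.6],[[5,-30,0],[0,0,0],-0.6],[[0,0,0],[0,0,0],-0.6],[[0,0,0],[0,0,0],-0.6]]' 30;python3 - <<'E'
from h import *
st();im,c=snap("wrist","w2.png")
for t in ("warmer","lid","lid_grip"):
  for r in cams.cut_out(t,"wrist"):
    print(t,r["score"],r["point"],atz(c,r["point"],.1,1))
np.save('w2.npy',c["camera_from_world"])
print(proj(c,(.585,.03,.11),1))
E
```

```text
time_s: 4.15
tcp_pos: [0.4808, -0.0526, 0.2735]
tool_rot: [-3.141, 0.002, 0.003]
force: [0.5, 0.1, -4.7]
width: 0.0315
time_s: 4.65
tcp_pos: [0.4911, 0.0304, 0.2738]
tool_rot: [3.141, 0.001, -0.003]
force: [-1.3, -0.4, -4.7]
width: 0.0315
t 4.65 tcp [0.4911 0.0304 0.2738] yaw 0.02 tilt 0.12 F [-1.27 -0.37 -4.75] M [-0.01 -0.03 -0.01] w 0.0315 j6 1.49
warmer 0.75 [322.4, 99.0] [0.5765 0.033  0.1   ]
lid 0.67 [327.7, 94.6] [0.5809 0.0277 0.1   ]
lid 0.65 [151.6, 168.3] [0.5091 0.2291 0.1   ]
lid_grip 0.83 [148.7, 168.9] [0.5085 0.2333 0.1   ]
[325.4052  89.8602]
```

View pics/w2.png

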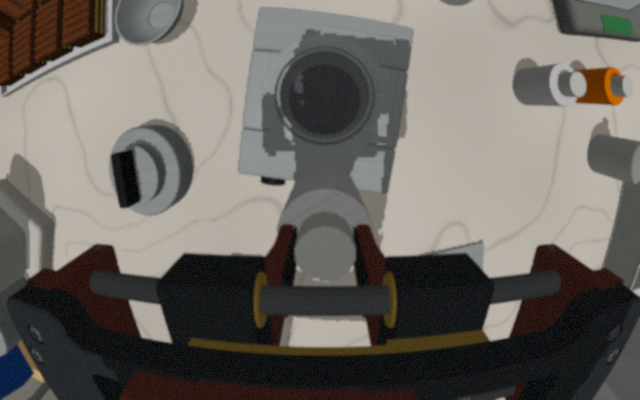

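Picture 4: well mouth at about (326,94), the lid left at (150,168) with its bar along the image vertical (world x), and B and the orange can to the right. Refine the mouth centre by fitting the rim edge.

```bash
python3 - <<'E'
from h import *
c=cams.get_calibration("wrist");c["camera_from_world"]=np.load('w2.npy')
g=cv2.cvtColor(cv2.imread('pics/w2.png'),6).astype(np.float32);g=cv2.GaussianBlur(g,(0,0),1)
def samp(x,y,z,r):
    p=np.array([proj(c,(x+r*np.cos(a),y+r*np.sin(a),z),1) for a in np.linspace(0,6.283,72)],np.float32)
    return cv2.remap(g,p[None,:,0].copy(),p[None,:,1].copy(),1)[0]
from scipy.optimize import minimize
for rr,sgn in((.044,1),(.046,1),(.046,-1),(.051,-1)):
  for z in(.11,.10):
    f=lambda q:-np.median(sgn*(samp(q[0],q[1],z,rr+.0015)-samp(q[0],q[1],z,rr-.0015)))
    best=min(((f((x,y)),x,y) for x in np.arange(.57,.60,.0015) for y in np.arange(.018,.045,.0015)))
    print(rr,sgn,z,np.round(best,4))
im=cv2.imread('pics/w2.png')
k=6;x0,y0=270,40;v=cv2.resize(im[y0:150,x0:385],None,fx=k,fy=k,interpolation=2)
for rr,col in((.044,(0,255,0)),(.051,(0,0,255))):
    z=.11 if rr<.05 else .099
    p=np.array([(proj(c,(.585+rr*np.cos(a),.030+rr*np.sin(a),z),1)-(x0,y0)+.5)*k for a in np.linspace(0,6.283,60)],np.int32)
    cv2.polylines(v,[p],1,col,1)
# bar of lid
x1,y1=90,120;w=cv2.resize(im[y1:220,x1:205],None,fx=k,fy=k,interpolation=2)
cv2.imwrite('pics/w2c.png',cv2.resize(np.hstack([v,w[:660]]) if w.shape[0]>=660 else np.hstack([v[:600],w[:600]]),(800,380)))
E
```

```text
0.044 1 0.11 [-15.2341   0.5805   0.0315]
0.044 1 0.1 [-15.7731   0.582    0.0315]
0.046 1 0.11 [-13.5301   0.5775   0.033 ]
0.046 1 0.1 [-11.3243   0.5865   0.0315]
0.046 -1 0.11 [-4.9509  0.5805  0.0315]
0.046 -1 0.1 [-0.0559  0.597   0.0405]
0.051 -1 0.11 [0.1754 0.5715 0.018 ]
0.051 -1 0.1 [0.3043 0.5985 0.018 ]
```

View pics/w2c.png

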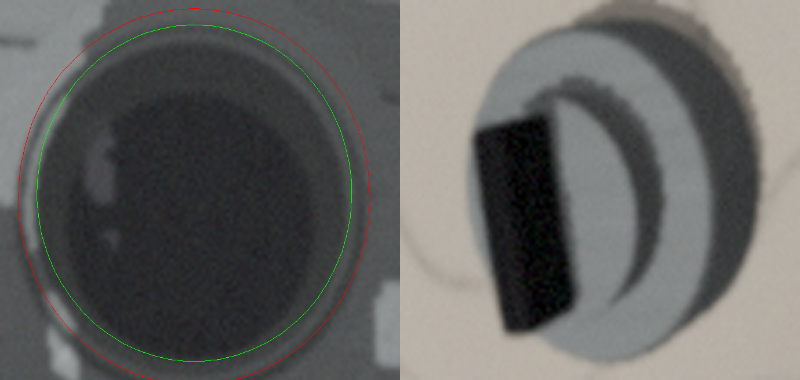

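Picture 5: the fitted rim matches at about (0.5805, 0.0315); inner and outer edges agree. Place the cartridge.

```bash
python3 -m jog '[[[45,0,0],[0,0,0],-0.6],[[43,-1,0],[0,0,0],-0.6],[[0,0,30],[0,0,0],-0.6],[[0,0,45],[0,0,0],-0.6],[[0,0,35],[0,0,0],-0.6]]';python3 -m jog '[[[0,0,20],[0,0,0],-0.6],[[0,0,7],[0,0,0],-0.6],[[0,0,0],[0,0,0],-0.6]]' 30;python3 - <<'E'
from h import *
st()
# fit rim in top cam too
c=cams.get_calibration("top");g=cv2.GaussianBlur(cv2.cvtColor(cv2.imread('pics/top0.png'),6).astype(np.float32),(0,0),.7)
def samp(x,y,z,r):
    p=np.array([proj(c,(x+r*np.cos(a),y+r*np.sin(a),z)) for a in np.linspace(0,6.283,72)],np.float32)
    return cv2.remap(g,p[None,:,0].copy(),p[None,:,1].copy(),1)[0]
print(min((-np.median(samp(x,y,.11,.0465)-samp(x,y,.11,.0415)),x,y) for x in np.arange(.57,.60,.001) for y in np.arange(.018,.045,.001)))
E
```

```text
time_s: 5.48
tcp_pos: [0.5794, 0.0308, 0.1629]
tool_rot: [-3.141, 0.002, 0.002]
force: [0.4, -0.6, -4.5]
width: 0.0314
time_s: 5.85
tcp_pos: [0.58, 0.0312, 0.1377]
tool_rot: [-3.142, 0.002, 0.0]
force: [-0.5, 0.2, -4.8]
width: 0.0313
t 5.85 tcp [0.58   0.0312 0.1377] yaw -0.06 tilt 0.01 F [-0.53  0.21 -4.79] M [-0.02  0.1   0.05] w 0.0313 j6 1.51
(np.float32(-18.555935), np.float64(0.583), np.float64(0.02900000000000001))
```

```bash
python3 -m jog '[[[0,0,3],[0,0,0],-0.6],[[0,0,1.5],[0,0,0],-0.6],[[0,0,1],[0,0,0],-0.6],[[0,0,0],[0,0,0],-0.6]]'
```

```text
time_s: 6.35
tcp_pos: [0.5802, 0.0317, 0.1331]
tool_rot: [3.142, -0.0, 0.002]
force: [-1.9, -0.4, 5.0]
width: 0.0316
```

```bash
python3 -m jog '[[[0,0,0],[0,0,0],0.18],[[0,0,0],[0,0,0],0.18],[[0,0,-25],[0,0,0],0.18],[[0,0,-60],[0,0,0],0.18],[[0,0,-60],[0,0,0],0.18]]';python3 -m jog '[[[-30,-50,0],[0,0,0],0.18],[[-30,-50,0],[0,0,0],0.18],[[-30,-50,0],[0,0,0],0.18],[[-30,-50,0],[0,0,0],0.18],[[-10,-14,0],[0,0,0],0.18]]';python3 - <<'E'
from h import *
st();im,c=snap("wrist","w3.png")
for t in ("lid","lid_grip"):
  for r in cams.cut_out(t,"wrist"):
    print(t,r["score"],r["point"],atz(c,r["point"],.1,1))
np.save('w3.npy',c["camera_from_world"])
k=4;x,y=map(int,cams.cut_out("lid_grip","wrist")[0]["point"]);x0,y0=max(x-80,0),max(y-70,0);print(x0,y0)
a=cv2.resize(im[y0:y0+140,x0:x0+100+60],None,fx=k,fy=k,interpolation=2)
cv2.imwrite('pics/w3c.png',a[:,:,::-1])
E
```

```text
time_s: 6.98
tcp_pos: [0.5795, 0.0317, 0.2783]
tool_rot: [-3.141, 0.0, 0.001]
force: [1.3, -0.4, -0.2]
width: 0.0519
time_s: 7.6
tcp_pos: [0.4481, 0.2479, 0.2773]
tool_rot: [-3.141, -0.005, 0.0]
force: [-0.1, -0.4, 0.5]
width: 0.0519
t 7.6 tcp [0.4481 0.2479 0.2773] yaw 0.17 tilt 0.04 F [-0.05 -0.42  0.46] M [ 0.   -0.03  0.01] w 0.0519 j6 1.94
lid 0.95 [298.3, 130.3] [0.5019 0.2756 0.1   ]
lid_grip 0.86 [298.0, 130.2] [0.502  0.2759 0.1   ]
218 60
```

View pics/w3c.png

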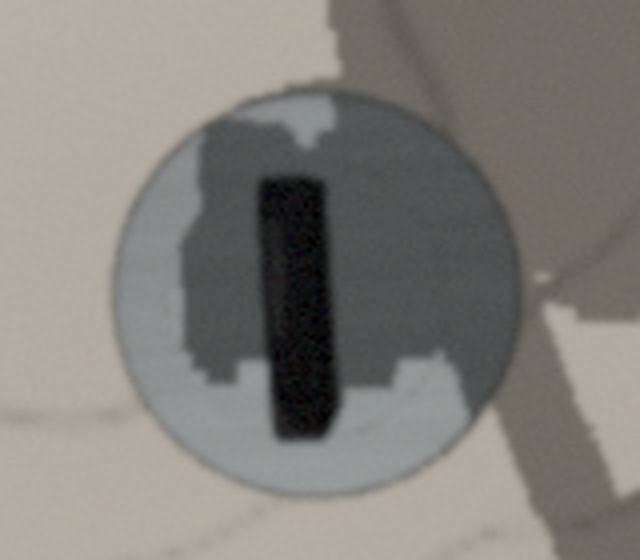

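Picture 6: the lid from above. Bar top-face left edge runs from crop (258,182) to (275,437), and the skirt circle is centred near (316,293).

```bash
python3 - <<'E'
from h import *
c=cams.get_calibration("wrist");c["camera_from_world"]=np.load('w3.npy')
P=lambda u,v,z:atz(c,(218+(u+.5)/4-.5,60+(v+.5)/4-.5),z,1)
TL,BL,TR=P(259,180,.1),P(275,438,.1),P(325,180,.1)
d=TL-BL;L=np.linalg.norm(d);a=np.arctan2(d[1],d[0]);n=np.array([np.sin(a),-np.cos(a),0])
print(TL,BL,TR,"len",L,"ang",np.degrees(a),"ctr",(TL+BL)/2+n*.008, "w",np.dot(TR-TL,n))
# circle of skirt top z=.04, r .0635
g=cv2.GaussianBlur(cv2.cvtColor(cv2.imread('pics/w3.png'),6).astype(np.float32),(0,0),.8)
def samp(x,y,z,r):
    p=np.array([proj(c,(x+r*np.cos(t),y+r*np.sin(t),z),1) for t in np.linspace(0,6.283,72)],np.float32)
    return cv2.remap(g,p[None,:,0].copy(),p[None,:,1].copy(),1)[0]
for z in(.03,.035,.04,.045,.05):print(z,min((-np.mean(np.abs(samp(x,y,z,.0655)-samp(x,y,z,.0625))),x,y) for x in np.arange(.49,.515,.001) for y in np.arange(.26,.285,.001)))
E
```

```text
[0.5286 0.2917 0.1   ] [0.4614 0.2885 0.1   ] [0.5283 0.2748 0.1   ] len 0.06723076346375081 ang 2.707280719901861 ctr [0.4954 0.2821 0.1   ] w 0.01684498391401691
0.03 (np.float32(-16.76555), np.float64(0.497), np.float64(0.28400000000000003))
0.035 (np.float32(-21.262691), np.float64(0.494), np.float64(0.28400000000000003))
0.04 (np.float32(-24.57615), np.float64(0.495), np.float64(0.28400000000000003))
0.045 (np.float32(-23.232937), np.float64(0.495), np.float64(0.28300000000000003))
0.05 (np.float32(-17.958544), np.float64(0.495), np.float64(0.281))
```

```bash
python3 -m jog '[[[23,-18,20],[0,0,-0.044],0.18],[[23,-18,30],[0,0,0],0.18],[[0,0,55],[0,0,0],0.18],[[0,0,50],[0,0,0],0.18],[[0,0,25],[0,0,0],0.18]]';python3 -m jog '[[[0,0,3],[0,0,0],0.18],[[0,0,0],[0,0,0],0.18]]';python3 - <<'E'
from h import *
st()
E
```

```text
time_s: 8.43
tcp_pos: [0.495, 0.2803, 0.0941]
tool_rot: [3.139, 0.065, -0.005]
force: [0.4, 0.5, -0.1]
width: 0.0517
time_s: 8.68
tcp_pos: [0.4964, 0.2821, 0.0948]
tool_rot: [-3.141, -0.067, -0.002]
force: [0.1, 0.2, 0.7]
width: 0.0519
t 8.68 tcp [0.4964 0.2821 0.0948] yaw 2.43 tilt 0.06 F [0.13 0.24 0.69] M [ 0.04 -0.03 -0.03] w 0.0519 j6 1.92
```

```bash
python3 -m jog '[[[0,0,2],[0,0,0],0.18],[[0,0,0],[0,0,0],-1],[[0,0,0],[0,0,0],-1],[[0,0,0],[0,0,0],-1],[[0,0,0],[0,0,0],-1]]' 50;python3 - <<'E'
from h import *
st()
E
python3 -m jog '[[[0,0,-20],[0,0,0],-1],[[0,0,-40],[0,0,0],-1],[[0,0,-50],[0,0,0],-1],[[0,0,-40],[0,0,0],-1],[[0,0,0],[0,0,0],-1]]';python3 - <<'E'
from h import *
st()
E
```

```text
time_s: 9.3
tcp_pos: [0.495, 0.2829, 0.0923]
tool_rot: [-3.141, -0.069, -0.0]
force: [0.4, -1.4, -2.0]
width: 0.016
t 9.3 tcp [0.495  0.2829 0.0923] yaw 2.52 tilt 0.02 F [ 0.42 -1.35 -2.04] M [ 0.01  0.   -0.14] w 0.016 j6 1.92
time_s: 9.93
tcp_pos: [0.4969, 0.2836, 0.2451]
tool_rot: [-3.138, -0.069, -0.009]
force: [0.1, -0.0, -2.8]
width: 0.0159
t 9.93 tcp [0.4969 0.2836 0.2451] yaw 2.52 tilt 0.37 F [ 0.12 -0.   -2.85] M [ 0.06  0.02 -0.07] w 0.0159 j6 1.92
```

```bash
python3 -m jog '[[[14.6,51.4,0],[0,0,0],-1],[[14.6,51.4,0],[0,0,0],-1],[[14.6,51.4,0],[0,0,0],-1],[[14.6,51.4,0],[0,0,0],-1],[[14.6,51.4,0],[0,0,0],-1]]';python3 -m jog '[[[0,0,0],[0,0,0],-1],[[0,0,20],[0,0,0],-1],[[0,0,15],[0,0,0],-1],[[0,0,0],[0,0,0],-1],[[0,0,0],[0,0,0],-1]]';python3 - <<'E'
from h import *
st();snap("scene","s2.png")
E
```

```text
time_s: 10.55
tcp_pos: [0.5781, 0.0276, 0.2395]
tool_rot: [-3.14, -0.069, 0.006]
force: [0.6, 0.5, -2.7]
width: 0.0157
time_s: 11.18
tcp_pos: [0.5792, 0.0298, 0.2071]
tool_rot: [-3.141, -0.07, 0.0]
force: [-0.2, 0.3, -2.5]
width: 0.0156
t 11.18 tcp [0.5792 0.0298 0.2071] yaw 2.55 tilt 0.02 F [-0.17  0.3  -2.52] M [ 0.01 -0.    0.01] w 0.0156 j6 1.46
```

```bash
python3 -m jog '[[[2,0,5],[0,0,0],-1],[[0,0,5],[0,0,0],-1],[[0,0,4],[0,0,0],-1],[[0,0,0],[0,0,0],-1]]';python3 -m jog '[[[0,0,2],[0,0,0],-1],[[0,0,0],[0,0,0],-1]]';python3 -m jog '[[[0,0,2],[0,0,0],-1],[[0,0,0],[0,0,0],-1]]';python3 -m jog '[[[0,0,2],[0,0,0],-1],[[0,0,0],[0,0,0],-1]]';python3 - <<'E'
from h import *
st()
E
```

```text
time_s: 11.72
tcp_pos: [0.5808, 0.0292, 0.1927]
tool_rot: [-3.141, -0.069, 0.002]
force: [-0.9, -0.1, -2.2]
width: 0.0156
time_s: 11.98
tcp_pos: [0.5812, 0.0292, 0.1911]
tool_rot: [-3.141, -0.069, 0.0]
force: [-0.3, -0.3, -2.7]
width: 0.0159
time_s: 12.22
tcp_pos: [0.5811, 0.0293, 0.189]
tool_rot: [-3.141, -0.069, 0.0]
force: [-1.0, 0.1, -1.8]
width: 0.0155
time_s: 12.48
tcp_pos: [0.5812, 0.0294, 0.187]
tool_rot: [-3.14, -0.069, 0.0]
force: [0.7, 0.0, -3.2]
width: 0.0155
t 12.47 tcp [0.5812 0.0294 0.187 ] yaw 2.5 tilt 0.02 F [ 0.67  0.03 -3.22] M [ 0.12 -0.   -0.03] w 0.0155 j6 1.46
```

```bash
python3 -m jog '[[[0,0,1],[0,0,0],-1],[[0,0,1],[0,0,0],-1],[[0,0,0],[0,0,0],-1]]';python3 -m jog '[[[0,0,1],[0,0,0],-1],[[0,0,1],[0,0,0],-1],[[0,0,0],[0,0,0],-1]]';python3 - <<'E'
from h import *
st()
E
```

```text
time_s: 12.85
tcp_pos: [0.5811, 0.0294, 0.185]
tool_rot: [-3.141, -0.069, 0.0]
force: [-0.7, 0.7, -3.1]
width: 0.0155
time_s: 13.22
tcp_pos: [0.5812, 0.0293, 0.1831]
tool_rot: [-3.141, -0.069, 0.0]
force: [-0.3, 1.5, -3.7]
width: 0.0154
t 13.22 tcp [0.5812 0.0293 0.1831] yaw 2.51 tilt 0.02 F [-0.27  1.51 -3.69] M [ 0.38 -0.01 -0.06] w 0.0154 j6 1.46
```

```bash
python3 -m jog '[[[0,0,1],[0,0,0],-1],[[0,0,0],[0,0,0],-1]]';python3 -m jog '[[[0,0,1],[0,0,0],-1],[[0,0,0],[0,0,0],-1]]';python3 - <<'E'
from h import *
st()
E
```

```text
time_s: 13.48
tcp_pos: [0.5812, 0.0294, 0.1821]
tool_rot: [-3.141, -0.069, 0.0]
force: [-0.2, 1.5, -2.7]
width: 0.0159
time_s: 13.72
tcp_pos: [0.5811, 0.0293, 0.1811]
tool_rot: [-3.141, -0.069, 0.0]
force: [-1.3, 2.6, -2.5]
width: 0.0158
t 13.72 tcp [0.5811 0.0293 0.1811] yaw 2.5 tilt 0.02 F [-1.33  2.63 -2.51] M [ 0.5  -0.03 -0.11] w 0.0158 j6 1.46
```

```bash
python3 -m jog '[[[0,-1.5,0],[0,0,0],-1],[[0,0,0],[0,0,0],-1],[[0,0,0],[0,0,0],-1]]';python3 - <<'E'
from h import *
st()
im,c=snap("scene")
cv2.imwrite('pics/s3.png',cv2.resize(im[180:290,280:400],None,fx=5,fy=5,interpolation=2)[:,:,::-1])
E
```

```text
time_s: 14.1
tcp_pos: [0.5812, 0.0305, 0.1812]
tool_rot: [3.141, 0.069, 0.0]
force: [-0.3, 0.3, -2.1]
width: 0.0158
t 14.1 tcp [0.5812 0.0305 0.1812] yaw 2.52 tilt 0.02 F [-0.34  0.32 -2.06] M [-0.04 -0.01  0.  ] w 0.0158 j6 1.46
```

View pics/s3.png

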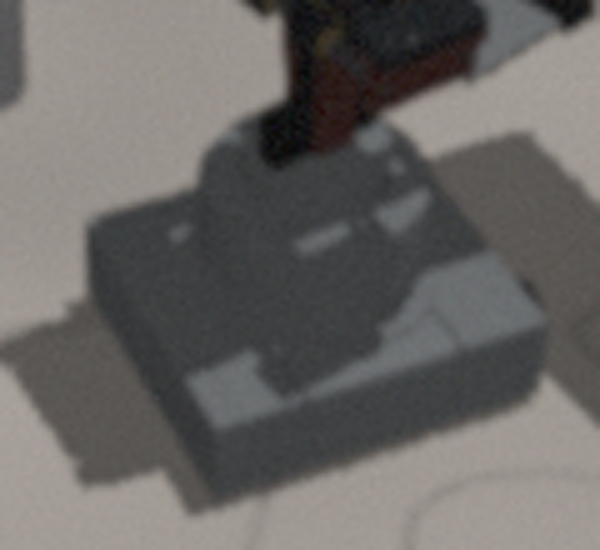

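Picture 7: the lid sits level over the neck, and the side force has gone. The height estimate says it is already below thread-top, so the lugs happened to line up with a gap. To follow the asked order I'll raise it, turn clockwise in the air, land on the thread top, then turn backwards.

```bash
python3 -m jog '[[[0,0,-8],[0,0,0],-1],[[0,0,-7],[0,0,0],-1],[[0,0,0],[0,0,0.175],-1],[[0,0,0],[0,0,0.175],-1],[[0,0,0],[0,0,0.175],-1]]';python3 -m jog '[[[0,0,0],[0,0,0],-1],[[0,0,3],[0,0,0],-1],[[0,0,3],[0,0,0],-1],[[0,0,0],[0,0,0],-1]]';python3 -m jog '[[[0,0,2],[0,0,0],-1],[[0,0,0],[0,0,0],-1]]';python3 -m jog '[[[0,0,1],[0,0,0],-1],[[0,0,0],[0,0,0],-1]]';python3 - <<'E'
from h import *
st()
E
```

```text
time_s: 14.78
tcp_pos: [0.5814, 0.0307, 0.1969]
tool_rot: [-3.049, 0.757, -0.001]
force: [0.2, -0.2, -2.1]
width: 0.0155
time_s: 15.28
tcp_pos: [0.5808, 0.0308, 0.1897]
tool_rot: [3.051, -0.747, -0.001]
force: [-1.1, -0.3, -3.1]
width: 0.0159
time_s: 15.52
tcp_pos: [0.581, 0.0308, 0.188]
tool_rot: [-3.051, 0.748, 0.001]
force: [-0.2, -0.3, -2.6]
width: 0.0156
time_s: 15.78
tcp_pos: [0.5811, 0.0307, 0.1871]
tool_rot: [-3.051, 0.748, 0.0]
force: [-0.0, -0.1, -2.8]
width: 0.0157
t 15.78 tcp [0.5811 0.0307 0.1871] yaw -27.57 tilt 0.01 F [-0.   -0.05 -2.84] M [0.03 0.03 0.  ] w 0.0157 j6 1.99
```

```bash
for i in 1 ; do python3 -m jog '[[[0,0,1],[0,0,0],-1],[[0,0,0],[0,0,0],-1]]';python3 -m jog '[[[0,0,1],[0,0,0],-1],[[0,0,0],[0,0,0],-1]]';python3 -m jog '[[[0,0,1],[0,0,0],-1],[[0,0,0],[0,0,0],-1]]'; done;python3 - <<'E'
from h import *
st()
E
```

```text
time_s: 16.02
tcp_pos: [0.5811, 0.0308, 0.1861]
tool_rot: [-3.051, 0.749, 0.0]
force: [0.2, 0.4, -3.5]
width: 0.0156
time_s: 16.27
tcp_pos: [0.5812, 0.0307, 0.1853]
tool_rot: [-3.051, 0.749, -0.0]
force: [-0.4, 0.3, -2.0]
width: 0.0159
time_s: 16.52
tcp_pos: [0.5813, 0.0308, 0.1851]
tool_rot: [-3.051, 0.748, -0.001]
force: [-1.4, 0.4, 5.3]
width: 0.0159
t 16.52 tcp [0.5813 0.0308 0.1851] yaw -27.57 tilt 0.04 F [-1.43  0.39  5.27] M [ 0.08  0.46 -0.01] w 0.0159 j6 1.99
```

Contact is at thread top (origin 92.8 mm). Now turn counter-clockwise under light pressure.

```bash
python3 -m jog '[[[0,0,0],[0,0,-0.1],-1],[[0,0,0],[0,0,-0.1],-1],[[0,0,0],[0,0,0],-1]]';python3 -m jog '[[[0,0,0],[0,0,-0.08],-1],[[0,0,0],[0,0,-0.08],-1],[[0,0,0],[0,0,0],-1]]';python3 - <<'E'
from h import *
st()
E
```

```text
time_s: 16.9
tcp_pos: [0.5819, 0.0308, 0.1851]
tool_rot: [-3.11, 0.441, -0.003]
force: [-0.1, 0.5, 5.1]
width: 0.0157
time_s: 17.27
tcp_pos: [0.5808, 0.0307, 0.1837]
tool_rot: [3.136, -0.194, -0.001]
force: [-0.8, -0.1, -2.1]
width: 0.0156
t 17.27 tcp [0.5808 0.0307 0.1837] yaw -7.08 tilt 0.05 F [-0.78 -0.11 -2.14] M [0.01 0.04 0.01] w 0.0156 j6 1.63
```

The support force vanished near yaw -10°, so it is in the gap. Lower to the thread start.

```bash
python3 -m jog '[[[0,0,2],[0,0,-0.05],-1],[[0,0,2],[0,0,0],-1],[[0,0,2],[0,0,0],-1],[[0,0,0],[0,0,0],-1]]';python3 -m jog '[[[0,0,2],[0,0,0],-1],[[0,0,0],[0,0,0],-1]]';python3 -m jog '[[[0,0,1],[0,0,0],-1],[[0,0,0],[0,0,0],-1]]';python3 - <<'E'
from h import *
st()
E
```

```text
time_s: 17.77
tcp_pos: [0.5809, 0.0308, 0.1779]
tool_rot: [-3.139, 0.114, 0.001]
force: [0.2, -1.0, -2.3]
width: 0.0156
time_s: 18.02
tcp_pos: [0.5811, 0.0308, 0.176]
tool_rot: [-3.139, 0.112, 0.0]
force: [0.3, -0.5, -3.1]
width: 0.0158
time_s: 18.27
tcp_pos: [0.5811, 0.0308, 0.1752]
tool_rot: [-3.14, 0.112, 0.0]
force: [1.4, -0.4, -2.0]
width: 0.0154
t 18.27 tcp [0.5811 0.0308 0.1752] yaw -4.08 tilt 0.01 F [ 1.38 -0.38 -1.98] M [0.02 0.04 0.01] w 0.0154 j6 1.58
```

```bash
python3 -m jog '[[[0,0,1],[0,0,0],-1],[[0,0,0],[0,0,0],-1]]';python3 -m jog '[[[0,0,1],[0,0,0],-1],[[0,0,0],[0,0,0],-1]]';python3 - <<'E'
from h import *
st()
E
python3 -m jog '[[[0,0,0],[0,0,-0.06],-1],[[0,0,0],[0,0,-0.06],-1],[[0,0,0],[0,0,0],-1]]';python3 - <<'E'
from h import *
st()
E
```

```text
time_s: 18.52
tcp_pos: [0.5811, 0.0308, 0.1741]
tool_rot: [-3.14, 0.112, 0.0]
force: [-0.3, 0.3, -2.2]
width: 0.0157
time_s: 18.77
tcp_pos: [0.5813, 0.0308, 0.1736]
tool_rot: [-3.14, 0.112, -0.001]
force: [-2.4, 1.1, 2.2]
width: 0.0158
t 18.77 tcp [0.5813 0.0308 0.1736] yaw -4.08 tilt 0.03 F [-2.39  1.07  2.22] M [0.08 0.25 0.  ] w 0.0158 j6 1.58
time_s: 19.15
tcp_pos: [0.5816, 0.0308, 0.1736]
tool_rot: [-3.141, -0.076, -0.002]
force: [-1.1, 0.1, 3.0]
width: 0.016
t 19.15 tcp [0.5816 0.0308 0.1736] yaw 2.77 tilt 0.06 F [-1.09  0.12  2.96] M [0.08 0.16 0.12] w 0.016 j6 1.46
```

On the thread start (origin 81.3 mm). Now turn clockwise, following the sink.

```bash
python3 -m jog '[[[0,0,0],[0,0,0.1],-1],[[0,0,0.3],[0,0,0.1],-1],[[0,0,0.6],[0,0,0.1],-1],[[0,0,0],[0,0,0],-1]]';python3 - <<'E'
from h import *
st()
E
python3 -m jog '[[[0,0,0.6],[0,0,0.1],-1],[[0,0,0.6],[0,0,0.1],-1],[[0,0,0.6],[0,0,0.1],-1],[[0,0,0],[0,0,0],-1]]';python3 - <<'E'
from h import *
st()
E
```

```text
time_s: 19.65
tcp_pos: [0.582, 0.0306, 0.1733]
tool_rot: [-3.116, 0.398, -0.003]
force: [-1.3, 0.7, 7.0]
width: 0.0159
t 19.65 tcp [0.582  0.0306 0.1733] yaw -14.57 tilt 0.11 F [-1.34  0.74  6.96] M [-0.01  0.35 -0.31] w 0.0159 j6 1.76
time_s: 20.15
tcp_pos: [0.5816, 0.0306, 0.1709]
tool_rot: [-3.023, 0.856, -0.001]
force: [0.7, 0.6, 3.3]
width: 0.0156
t 20.15 tcp [0.5816 0.0306 0.1709] yaw -31.61 tilt 0.06 F [0.72 0.58 3.25] M [-0.06  0.24 -0.21] w 0.0156 j6 2.06
```

```bash
python3 -m jog '[[[0,0,0.7],[0,0,0.1],-1],[[0,0,0.7],[0,0,0.1],-1],[[0,0,0.7],[0,0,0.1],-1],[[0,0,0],[0,0,0],-1]]';python3 - <<'E'
from h import *
st()
E
python3 -m jog '[[[0,0,0.7],[0,0,0.1],-1],[[0,0,0.7],[0,0,0.1],-1],[[0,0,0],[0,0,0],-1]]';python3 - <<'E'
from h import *
st()
E
```

```text
time_s: 20.65
tcp_pos: [0.5812, 0.0309, 0.1684]
tool_rot: [-2.862, 1.294, 0.0]
force: [0.1, -0.4, 1.7]
width: 0.0158
t 20.65 tcp [0.5812 0.0309 0.1684] yaw -48.67 tilt 0.02 F [ 0.08 -0.44  1.73] M [ 0.09  0.15 -0.12] w 0.0158 j6 2.35
time_s: 21.02
tcp_pos: [0.5817, 0.0309, 0.1676]
tool_rot: [-2.718, 1.573, -0.002]
force: [-0.6, 0.5, 3.8]
width: 0.0157
t 21.02 tcp [0.5817 0.0309 0.1676] yaw -60.11 tilt 0.08 F [-0.65  0.52  3.78] M [ 0.07  0.1  -0.24] w 0.0157 j6 2.55
```

```bash
python3 -m jog '[[[0,0,0],[0,0,0.08],-1],[[0,0,0],[0,0,0],-1]]';python3 - <<'E'
from h import *
st()
E
python3 -m jog '[[[0,0,0],[0,0,0.05],-1],[[0,0,0],[0,0,0],-1]]';python3 - <<'E'
from h import *
st()
E
```

```text
time_s: 21.28
tcp_pos: [0.5817, 0.0308, 0.1676]
tool_rot: [-2.653, 1.68, -0.001]
force: [0.1, -0.6, 5.0]
width: 0.0158
t 21.27 tcp [0.5817 0.0308 0.1676] yaw -64.69 tilt 0.07 F [ 0.14 -0.57  5.02] M [ 0.02  0.12 -0.22] w 0.0158 j6 2.63
time_s: 21.52
tcp_pos: [0.5817, 0.0307, 0.1676]
tool_rot: [-2.611, 1.746, -0.002]
force: [0.5, -0.4, 5.8]
width: 0.0156
t 21.52 tcp [0.5817 0.0307 0.1676] yaw -67.54 tilt 0.07 F [ 0.46 -0.44  5.83] M [-0.    0.18 -0.22] w 0.0156 j6 2.68
```

Height is constant at origin 75.3 mm, so it is home. Release, back off and check.

```bash
python3 -m jog '[[[0,0,-0.6],[0,0,0],-1],[[0,0,0],[0,0,0],0.1],[[0,0,0],[0,0,0],0.1],[[0,0,0],[0,0,0],0.1],[[0,0,-20],[0,0,0],0.1]]' ;python3 -m jog '[[[0,0,-50],[0,0,0],0.1],[[0,0,-50],[0,0,0],0.1],[[-50,0,0],[0,0,0],0.1],[[-50,0,0],[0,0,0],0.1],[[0,0,0],[0,0,0],0.1]]'; python3 - <<'E'
from h import *
st();w,c=snap("wrist","w4.png");np.save('w4.npy',c["camera_from_world"])
print(proj(c,(.5815,.031,.175),1))
a,ct=snap("top","top4.png");b,_=snap("scene","scene4.png")
p=cv2.resize(np.vstack([a[130:280,160:500],b[100:345,220:560][:245]]),None,fx=1.2,fy=1.2);q=w[100:,:].copy()
v=np.zeros((600,800,3),np.uint8);p=cv2.resize(p,(400,465));v[:465,:400]=p;v[:250,400:]=cv2.resize(w,(400,250))
cv2.imwrite('pics/f.png',v[:,:,::-1])
for t in("tub","sprayer","bowl","cartridge_1"):
    for n in("top","scene"): print(t,n,[(round(r["score"],2),np.round(r["point"])) for r in cams.cut_out(t,n)])
E
```

```text
time_s: 22.15
tcp_pos: [0.5797, 0.0309, 0.1862]
tool_rot: [2.608, -1.748, -0.005]
force: [0.6, -0.1, 0.4]
width: 0.0476
time_s: 22.78
tcp_pos: [0.5416, 0.1258, 0.2877]
tool_rot: [-2.612, 1.744, 0.002]
force: [1.3, -0.4, 0.4]
width: 0.0484
t 22.77 tcp [0.5416 0.1258 0.2877] yaw -67.46 tilt 0.07 F [ 1.33 -0.38  0.43] M [ 0.03 -0.07  0.03] w 0.0484 j6 2.85
[322.9479  74.6552]
tub top [(0.64, array([346., 153.]))]
tub scene [(0.62, array([248., 227.]))]
sprayer top [(0.72, array([468., 233.]))]
sprayer scene [(0.62, array([275., 134.]))]
bowl top [(0.64, array([192., 158.]))]
bowl scene [(0.69, array([349., 318.])), (0.63, array([339., 253.]))]
cartridge_1 top [(0.85, array([434., 195.])), (0.69, array([391., 198.])), (0.55, array([294., 238.]))]
cartridge_1 scene [(0.65, array([249., 167.])), (0.61, array([275., 180.]))]
```

View pics/f.png

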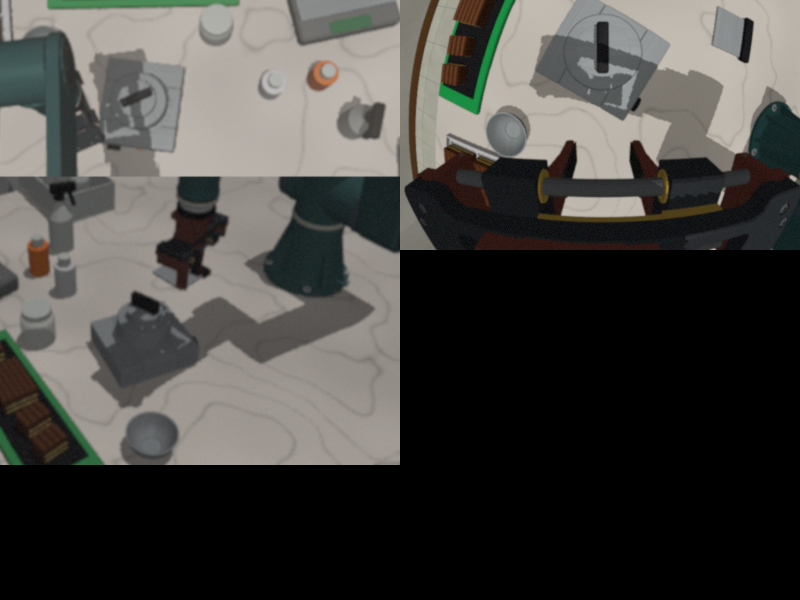

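Picture 8: the lid sits level and low on the warmer, and the gripper is clear. The spent can stands at its old place, (391,198) in top, and the tub, sprayer and bowl look unmoved.

```bash
python3 - <<'E'
from plant import ticket
print(ticket.job_done())
E
```

```text
the job is handed in; nothing more can be done
None
```

The job is handed in at about 23 s on the robot's clock: the full cartridge is in the well and the lid is screwed home.

- **Weighing:** I lifted only the nearer white cartridge. It read about 4.7 to 6 N, which fits the full one at 0.55 kg (a spent one would read about 1.5 N). I did not lift the other; it still stands where it was.
- **Cartridge:** I set the full one down in the well at the expected floor height, with about 5 N of contact on touchdown.
- **Lid:**
  - On the first lowering the lugs happened to line up with a thread gap and went about 4 mm below the thread top. I raised the lid, turned it 30° clockwise in the air and landed it on the thread top (origin 92.8 mm) so the order was as asked.
  - Turning counter-clockwise it dropped at roughly -10° yaw, and I lowered it to the start (81.3 mm).
  - Turning about 70° clockwise brought it to 75.3 mm. The height stayed constant over the last 7°, at about 0.22 N m, so I let go. I did not reach the hard stop.
- **Last checks:** The final pictures show the lid level and the gripper clear. The tub, sprayer and orange look-alike are within about 4 px of where they started. In the top view the arm partly hid the bowl, so its outline centre read differently there; the scene view puts it within 4 px of before. The two warmer-position estimates differed by 2 to 3 mm, and a light side force while lowering the lid settled it.

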